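# Un-nest the sauce inserts and hang each in its opening of the bain-marie

### The arm

A 6-joint arm with a two-finger parallel gripper is mounted at the origin on a cart in front of the work surface, level with it; the furniture and walls round the work are solid. World frame = base frame: x ahead of the robot, y to its left, z up, the work surface at z = 0. Lengths are in m, angles in degrees, forces in N, time in s.
With the tool pointing down it reaches from about 0.375 to 0.9 m from the base axis. Payload 3.1 kg.
Tool frame: the origin (TCP) lies at the centre of the arm's flange, where the gripper is bolted on; the fingertips stand 182 mm ahead of it and the grasp point (between the pads) lies 164 mm ahead of it; x points along the fingers, z is the direction in which the jaws open and shut, and the axes are right-handed (so a half turn about x gives the same grasp; the last joint's range is limited). The gripper opens to 87 mm and grips with 3 to 60 N. Pads are 19 mm wide; open, the fingers measure 117 mm over their backs; the gripper's body (75 mm by 190 mm) begins 51 mm behind the grasp point.
Start: joints at [-78.982, 30.224, 82.088, -0, 67.689, -10.227], TCP at [0.226, -0.582, 0.405] pointing down, gripper open.
Joint ranges: [-176.69, 176.69], [-43.24, 126.21], [12.49, 139.97], [-82, 262], [0, 151.66], [-163.58, 163.58]. Speed limits (degrees/s): [159.86, 159.86, 180, 180, 180, 180].

### API

Orientations are given as a 3x3 rotation matrix whose columns are the frame's x, y, z axes.
In Python, from rig import bot gives the robot as it stands.
- The arm moves only by the shell command python3 -m crank 'ROWS' [OPENING]. ROWS is JSON, a list of rows, each an object with "offset": the shift along the tool's x, y, z in m, a list of three; "spin": the turn about the tool's x in rad. A call has 1 to 12 rows; each row shifts and turns the commanded pose from where the row before left it, along the tool's axes as they then stand; what a row does not reach is not made up. A row lasts 1/10 s, in which the tool goes at most 50 mm and 8.59 degrees, less where a joint would pass 70% of its speed; a pose out of reach is approached as far as the arm can. A call is refused whole if a number of a shift passes 0.05 or a number of a turn 0.15, either way. A call with a gripper value outside its range is refused whole. OPENING is the finger opening in m, from 0 to 0.087, set as the call begins (- or left out, the last holds). The fingers move at their own pace and stop on an object; the grip force is fixed at half the most. Time passes only in rows, so rows that do not move let the fingers close. It gives the time, the measured TCP pose, the force and the opening at its end, in the units of the state.
- bot.read_state(): the state, without advancing time (a new reading comes with each control period).
- bot.capture(name): name is "scene" or "top" or "wrist"; returns a dict with "pixels" (384x512x3 uint8, blue, green, red), "depth" (384x512 float32, m along the optical axis (not along the pixel's ray), 0 where there is no reading), "K" (3x3 intrinsics, pixels), "k1" (the pictures are not rectified: a ray, as slopes to the right and down, at radius r is drawn at 1 + k1 r^2 times it, then the intrinsics apply), "world_to_cam" (4x4, takes a point from world to camera coordinates). Camera axes: x right, y up, looking along -z (the intrinsics and any distortion apply to the point x, -y, -z); pixel columns grow to the right and rows downward; lengths in m; the calibration is good to about 2 mm. A picture is of the moment at which its call begins.
- bot.hand_in(): hands the job in, once; it reports no verdict.
Trained networks look in a picture, given as the dict that the camera call returned (one of the last four; its "shot" number tells which), for a name from the list of things; names that differ only in an ending like _2 or _b are one class to them, and where a whole thing is asked for, a point or a joint stands for the part that bears it (a point fixed in the world has none). Each returns a list of dicts, best first, with "p" (0 to 1); they miss things now and then, are a little off and sometimes report something else, mostly with a low value. They report only what shows in the picture. A call takes as long as a camera call. They do not tell look-alikes from the thing itself.
- bot.regions_of(label, picture): "region" (384x512 bool, what is visible of it) and "extent" ([centre column, centre row, width, height] in pixels, round what is visible of it).
The state is a dict: "time_s": time; "joint_positions": joint angles; "qvel": joint speeds; "tau": joint torques, N m; "position": TCP position; "tcp_rot": TCP orientation; "force": force on the tool from outside, world axes, zero at the start; "moment": the same for the moment, N m; "opening": opening from 0.0 (shut) to 1.0 (fully open).
Only numpy, scipy, OpenCV 4.12 (cv2) and the standard library are available. Lean on these libraries where they do the work, as an engineer would, in place of code of your own. Each camera call takes 0.05 s, during which the arm holds its last target.

### The job

The four steel sauce inserts stand nested in one another on the worktop. Set up the bain-marie for service: take the nest apart and hang each insert in the plate whose opening it fits, upright, with its flange lying flat on the plate all round. Leave the oil bottle and the steel shaker standing where they are.

Things in the scene. Friction and masses are not known exactly. Their poses are not given: they have to be found in the camera images.
- insert_xl: largest of 4 round steel pots, 83 mm high. Origin: underside centre, z up. Body tapers from 55 mm diameter at the bottom to 71 at 32 mm; flange 80 across at 40 to 43 mm height; above it an upright collar 68 mm across (wall 1.5) to grasp, clear of the flange. Start: stands on the worktop, bottom of the nest; each smaller one sits loosely in the next, flange on its rim, origins 43 mm apart.
- insert_l: second largest of 4 round steel pots, 83 mm high. Origin: underside centre, z up. Body tapers from 46 mm diameter at the bottom to 62 at 32 mm; flange 71 across at 40 to 43 mm height; above it an upright collar 59 mm across (wall 1.5) to grasp, clear of the flange. Start: hangs in the largest insert; each smaller one sits loosely in the next, flange on its rim, origins 43 mm apart.
- insert_m: second smallest of 4 round steel pots, 83 mm high. Origin: underside centre, z up. Body tapers from 37 mm diameter at the bottom to 53 at 32 mm; flange 62 across at 40 to 43 mm height; above it an upright collar 50 mm across (wall 1.5) to grasp, clear of the flange. Start: hangs in the second largest insert; each smaller one sits loosely in the next, flange on its rim, origins 43 mm apart.
- insert_s: smallest of 4 round steel pots, 83 mm high. Origin: underside centre, z up. Body tapers from 28 mm diameter at the bottom to 44 at 32 mm; flange 53 across at 40 to 43 mm height; above it an upright collar 41 mm across (wall 1.5) to grasp, clear of the flange. Start: top one of the nest; each smaller one sits loosely in the next, flange on its rim, origins 43 mm apart.
- plate_xl: fixed square steel plate, 104 mm wide, 4 mm thick, with a round opening of 74 mm for the largest insert. Origin: opening's centre on the underside, 66 mm above the worktop, z up; x, y along its edges. Four such plates lie 2 by 2, 106 mm apart, on a square steel tub (244 mm, hollow, dial in front); which lies where varies. An insert hangs by its flange on the plate's top.
- plate_l: fixed square steel plate, 104 mm wide, 4 mm thick, with a round opening of 65 mm for the second largest insert. Origin: opening's centre on the underside, 66 mm above the worktop, z up; x, y along its edges. Four such plates lie 2 by 2, 106 mm apart, on a square steel tub (244 mm, hollow, dial in front); which lies where varies. An insert hangs by its flange on the plate's top.
- plate_m: fixed square steel plate, 104 mm wide, 4 mm thick, with a round opening of 56 mm for the second smallest insert. Origin: opening's centre on the underside, 66 mm above the worktop, z up; x, y along its edges. Four such plates lie 2 by 2, 106 mm apart, on a square steel tub (244 mm, hollow, dial in front); which lies where varies. An insert hangs by its flange on the plate's top.
- plate_s: fixed square steel plate, 104 mm wide, 4 mm thick, with a round opening of 47 mm for the smallest insert. Origin: opening's centre on the underside, 66 mm above the worktop, z up; x, y along its edges. Four such plates lie 2 by 2, 106 mm apart, on a square steel tub (244 mm, hollow, dial in front); which lies where varies. An insert hangs by its flange on the plate's top.
- oil_bottle: squeeze bottle of yellow oil near the front or beside the tub with a white nozzle, 45 mm in diameter, 183 mm high, standing loose on the worktop; origin: centre of its underside, z up. To be left alone.
- shaker: plain steel shaker with a perforated cap, 68 mm in diameter, 96 mm high, standing loose on the worktop; origin: centre of its underside, z up. To be left alone.
Mind the look-alikes: they are no part of the job. What is shaped like the insert_xl but blue is not meant.

How it is judged:
By the outcome, as a careful person would: the job done as asked, in the order asked, and still so for the second after the job is handed in, with the robot touching nothing.
It also fails if it takes over 115 s, if anything falls off the work surface, if the arm or the gripper's body presses on something with over 40 N, if the wrist force passes 120 N, or if a joint passes its speed limit or range.

## Working session

There is one attempt and no reset: what is moved stays moved. The work goes in short steps, Python scripts to look and compute and a shell command to move; the robot and the scene stay as the last step left them, time stands still between calls to the robot, and variables do not carry over. Pictures are saved under pics/ and viewed, and the job is handed in when it is done.

```bash
ls; mkdir -p pics
python3 - <<'E'
from rig import bot
import cv2
s=bot.read_state();print(s)
for n in("scene","top"):
    c=bot.capture(n);cv2.imwrite(f"pics/{n}0.png",c["pixels"]);print(n,c["K"],c["k1"],c["world_to_cam"],c.keys())
E
```

```text
pics
{'time_s': 0.0, 'joint_positions': array([-7.89801043e+01,  3.02799101e+01,  8.21578411e+01,  8.26273292e-04,
        6.76900331e+01, -1.02274090e+01]), 'qvel': array([-0.17519057, -0.0116481 , -0.02889142,  0.09213364, -0.02842682,
        0.06414451]), 'tau': array([-9.14145476e-04, -4.40045786e+01, -1.76592797e+01,  6.34071068e-02,
        5.82780212e-02, -1.70462590e-04]), 'position': array([ 0.22645582, -0.58215335,  0.403753  ]), 'tcp_rot': array([[-4.13217565e-04,  9.32026992e-01,  3.62388626e-01],
       [ 2.19168294e-03,  3.62388630e-01, -9.32024505e-01],
       [-9.99997513e-01,  4.09112072e-04, -2.19245301e-03]]), 'force': array([-0.24189961, -0.48247862,  0.06017264]), 'moment': array([0.02875885, 0.02625553, 0.01016384]), 'opening': 0.9987524667206873}
scene [[363.55686244   0.         244.37610419]
 [  0.         363.55686244 197.40250791]
 [  0.           0.           1.        ]] -0.03693350356885229 [[ 0.89822514 -0.43948222  0.00685407 -0.54136105]
 [ 0.28323387  0.59066451  0.75557529 -0.06687654]
 [-0.33611036 -0.67673541  0.65502596 -1.41684387]
 [ 0.          0.          0.          1.        ]] dict_keys(['pixels', 'depth', 'K', 'k1', 'world_to_cam', 'shot'])
top [[435.30789584   0.         245.18283643]
 [  0.         435.30789584 199.18378739]
 [  0.           0.           1.        ]] 0.05389582019433393 [[ 0.02861883 -0.99958705 -0.00258859 -0.23437874]
 [ 0.98867548  0.02792459  0.14744835 -0.46349101]
 [-0.14731518 -0.00677907  0.98906637 -1.70292158]
 [ 0.          0.          0.          1.        ]] dict_keys(['pixels', 'depth', 'K', 'k1', 'world_to_cam', 'shot'])
```

View pics/scene0.png

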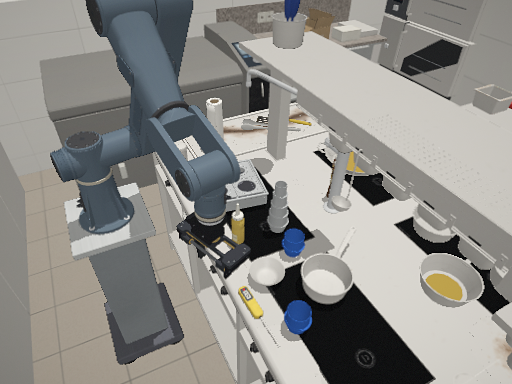

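View pics/top0.png

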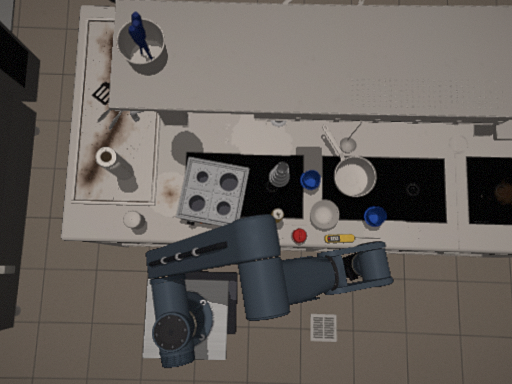

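```bash
cat > h.py <<'E'
import numpy as np, cv2
from rig import bot
def cloud(c):
    h,w=c["depth"].shape;K=c["K"];u,v=np.meshgrid(np.arange(w),np.arange(h))
    pts=np.stack([u.ravel(),v.ravel()],-1).astype(float)[:,None]
    n=cv2.undistortPoints(pts,K,np.array([c["k1"],0,0,0.]))[:,0]
    d=c["depth"].ravel().astype(float)
    P=np.stack([n[:,0]*d,-n[:,1]*d,-d],-1)
    T=np.linalg.inv(c["world_to_cam"])
    W=P@T[:3,:3].T+T[:3,3]
    W[d<=0]=np.nan
    return W.reshape(h,w,3)
def proj(c,p):
    q=c["world_to_cam"]@np.append(p,1);x,y=q[0]/-q[2],-q[1]/-q[2]
    f=1+c["k1"]*(x*x+y*y);K=c["K"]
    return K[0,0]*x*f+K[0,2],K[1,1]*y*f+K[1,2]
def onplane(c,u,v,z):
    n=cv2.undistortPoints(np.array([[[u,v]]],float),c["K"],np.array([c["k1"],0,0,0.]))[0,0]
    T=np.linalg.inv(c["world_to_cam"]);d=T[:3,:3]@np.array([n[0],-n[1],-1]);o=T[:3,3]
    return o+d*(z-o[2])/d[2]
E
python3 - <<'E'
from h import *
c=bot.capture("top");W=cloud(c)
p=c["pixels"]
cv2.imwrite("pics/t1.png",cv2.resize(p[140:260,160:400],None,fx=3.3,fy=3.3,interpolation=2))
for l in["insert_xl","insert_l","insert_m","insert_s","plate_xl","plate_l","plate_m","plate_s","oil_bottle","shaker"]:
    for r in bot.regions_of(l,c)[:3]:
        m=r["region"];q=W[m];print(l,round(r["p"],2),np.round(r["extent"]),np.round(np.nanmedian(q,0),3),np.round(np.nanmax(q[:,2]),3))
for u,v in[(203,176),(228,182),(197,203),(223,208),(281,170),(281,180),(300,60),(300,105),(187,150),(290,140)]:print(u,v,W[v,u].round(3))
E
```

```text
insert_xl 0.9 [374. 216.  19.  19.] [ 0.417 -0.738  0.04 ] 0.089
insert_xl 0.6 [311. 180.  21.  16.] [ 0.559 -0.483  0.032] 0.093
insert_xl 0.46 [280. 182.  17.  14.] [ 0.534 -0.346  0.046] 0.088
insert_l 0.49 [281. 170.  11.  11.] [ 0.567 -0.357  0.173] 0.215
insert_m 0.49 [281. 170.  11.  11.] [ 0.567 -0.357  0.173] 0.215
insert_s 0.49 [281. 170.  11.  11.] [ 0.567 -0.357  0.173] 0.215
plate_xl 0.34 [280. 171.  13.   9.] [ 0.567 -0.355  0.173] 0.219
plate_l 0.84 [198. 205.  32.  35.] [ 0.441 -0.032  0.069] 0.081
plate_l 0.66 [204. 179.  34.  27.] [ 0.55  -0.048  0.07 ] 0.08
plate_l 0.63 [224. 208.  35.  29.] [ 0.43  -0.136  0.069] 0.084
plate_m 0.84 [198. 205.  32.  35.] [ 0.441 -0.032  0.069] 0.081
plate_m 0.66 [204. 179.  34.  27.] [ 0.55  -0.048  0.07 ] 0.08
plate_m 0.63 [224. 208.  35.  29.] [ 0.43  -0.136  0.069] 0.084
plate_s 0.84 [198. 205.  32.  35.] [ 0.441 -0.032  0.069] 0.081
plate_s 0.66 [204. 179.  34.  27.] [ 0.55  -0.048  0.07 ] 0.08
plate_s 0.63 [224. 208.  35.  29.] [ 0.43  -0.136  0.069] 0.084
oil_bottle 0.55 [276. 214.  11.  16.] [ 0.399 -0.345  0.13 ] 0.802
shaker 0.79 [133. 220.  21.  14.] [0.37  0.203 0.091] 0.105
203 176 [ 0.56  -0.048  0.029]
228 182 [ 0.541 -0.149  0.019]
197 203 [ 0.451 -0.028  0.022]
223 208 [nan nan nan]
281 170 [ 0.572 -0.355  0.13 ]
281 180 [ 0.534 -0.356  0.122]
300 60 [ 0.828 -0.377  0.508]
300 105 [ 0.685 -0.379  0.513]
187 150 [0.673 0.025 0.004]
290 140 [ 0.729 -0.4   -0.002]
```

View pics/t1.png

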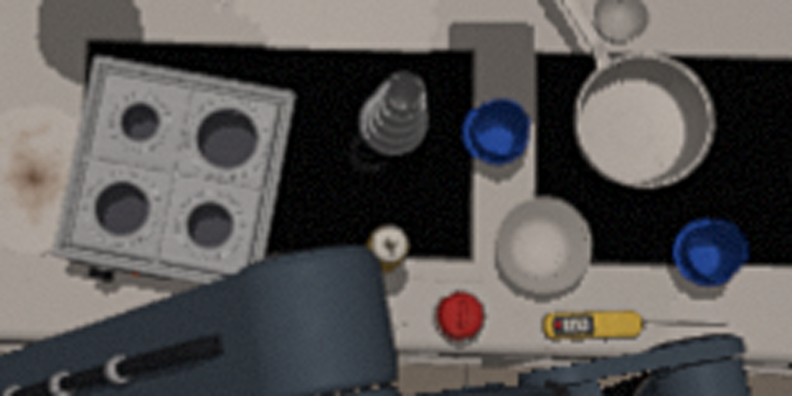

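```bash
cat >> h.py <<'E'
from scipy.optimize import least_squares
def fitc(xy,r,x0):
    f=lambda p:np.hypot(xy[:,0]-p[0],xy[:,1]-p[1])-r
    s=least_squares(f,x0,loss="soft_l1",f_scale=0.001);return s.x,np.sqrt(np.mean(s.fun**2)),len(xy)
def nest(c,x0,top,R):
    # collars: R list from the top
    W=cloud(c).reshape(-1,3)
    out=[]
    for i,r in enumerate(R):
        zt=top-0.043*i
        m=(np.abs(W[:,2]-(zt-0.018))<0.012)&(np.hypot(W[:,0]-x0[0],W[:,1]-x0[1])<r+0.012)
        if m.sum()>8: out.append(fitc(W[m][:,:2],r,x0))
    return out
def holes(c,cent,zp=0.07):
    """dark hole rims: rectify plate plane to 0.5mm/px metric image"""
    N=560;s=0.0005
    gx,gy=np.meshgrid(np.arange(N),np.arange(N))
    X=cent[0]+(N/2-gy)*s;Y=cent[1]+(N/2-gx)*s
    P=np.stack([X,Y,np.full_like(X,zp),np.ones_like(X)],-1)@c["world_to_cam"].T
    x=P[...,0]/-P[...,2];y=-P[...,1]/-P[...,2];f=1+c["k1"]*(x*x+y*y);K=c["K"]
    u=K[0,0]*x*f+K[0,2];v=K[1,1]*y*f+K[1,2]
    return cv2.remap(c["pixels"],u.astype(np.float32),v.astype(np.float32),cv2.INTER_CUBIC)
E
python3 - <<'E'
from h import *
for n in("top","scene"):
    c=bot.capture(n)
    for o in nest(c,[0.555,-0.353],0.212,[.0205,.025,.0295,.034]):print(n,o)
    im=holes(c,[0.5,-0.093]);cv2.imwrite(f"pics/h_{n}.png",im)
c=bot.capture("wrist");cv2.imwrite("pics/w0.png",c["pixels"]);print(c["K"],c["k1"],np.linalg.inv(c["world_to_cam"]))
E
```

```text
top (array([ 0.56202509, -0.35343366]), np.float64(0.0012529491246651338), 33)
top (array([ 0.55604651, -0.34831752]), np.float64(0.004685091181035187), 42)
top (array([ 0.56350613, -0.35415297]), np.float64(0.0018455514760555263), 14)
top (array([ 0.56308333, -0.3541778 ]), np.float64(0.0014587025562993465), 19)
scene (array([ 0.56604502, -0.35191111]), np.float64(0.0018173526078903964), 113)
scene (array([ 0.56680273, -0.35166515]), np.float64(0.0015133347673365564), 71)
scene (array([ 0.56689013, -0.35135411]), np.float64(0.001228063126476056), 81)
scene (array([ 0.56753498, -0.35133136]), np.float64(0.0015469663060876358), 93)
[[323.16646828   0.         259.22823384]
 [  0.         323.16646828 187.02810073]
 [  0.           0.           1.        ]] -0.08385168664561825 [[ 3.61425164e-01  9.01068424e-01  2.39682175e-01  2.90635226e-01]
 [-9.32401022e-01  3.49397957e-01  9.24629703e-02 -5.57453091e-01]
 [-4.28999487e-04 -2.56898349e-01  9.66438334e-01  3.86141928e-01]
 [ 0.00000000e+00  0.00000000e+00  0.00000000e+00  1.00000000e+00]]
```

View pics/h_top.png

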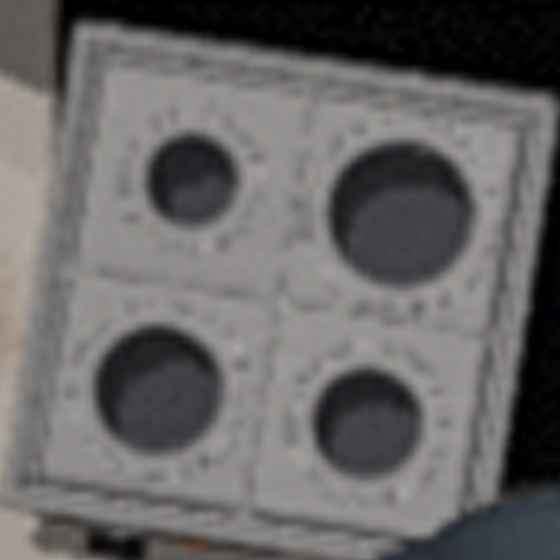

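View pics/w0.png

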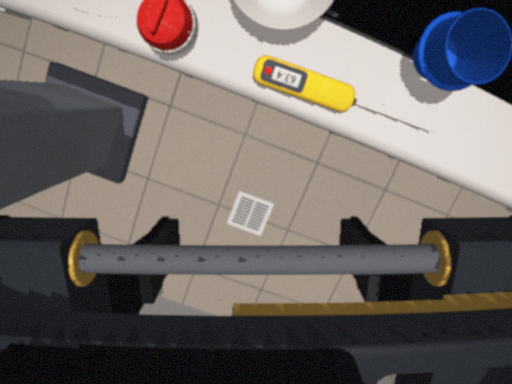

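```bash
python3 -m crank '[{"offset":[-0.04,0,0],"spin":0},{"offset":[-0.02,0.04,-0.01],"spin":0},{"offset":[0,0.045,-0.01],"spin":0},{"offset":[0,0.045,-0.01],"spin":0},{"offset":[0,0.045,-0.01],"spin":0},{"offset":[0,0.045,-0.01],"spin":0},{"offset":[0,0.045,-0.01],"spin":0},{"offset":[0,0.045,-0.01],"spin":0},{"offset":[0,0.045,-0.01],"spin":0},{"offset":[0,0.04,-0.01],"spin":0},{"offset":[0,0,0],"spin":0},{"offset":[0,0,0],"spin":0}]' 0.087
python3 - <<'E'
from h import *
print(bot.read_state())
c=bot.capture("wrist");cv2.imwrite("pics/w1.png",c["pixels"])
for n in("wrist","top","scene"):
    c=bot.capture(n)
    for o in nest(c,[0.5645,-0.353],0.212,[.0205,.025,.0295,.034]):print(n,o)
    if n!="wrist":cv2.imwrite(f"pics/{n}2.png",c["pixels"])
E
```

```text
time_s: 2.0
position: [0.5627, -0.3546, 0.4644]
tcp_rot: [[-0.001, 0.931, 0.365], [-0.0, 0.365, -0.931], [-1.0, -0.001, -0.0]]
force: [-0.4, -0.5, 0.1]
opening: 1.0
{'time_s': 2.0, 'joint_positions': array([-4.18174913e+01,  3.03312714e+01,  7.18226322e+01, -4.00271823e-02,
        7.78749574e+01,  2.68111762e+01]), 'qvel': array([-2.43717285, -0.47636712,  0.70873979, -0.38073797, -0.02758895,
       -0.00388635]), 'tau': array([ 1.35135949e+00, -4.63452888e+01, -2.01651210e+01,  2.05720626e-01,
       -1.30939874e-02,  1.15069901e-02]), 'position': array([ 0.56268533, -0.35458208,  0.46444224]), 'tcp_rot': array([[-8.30781326e-04,  9.31184369e-01,  3.64547639e-01],
       [-1.73211084e-04,  3.64547625e-01, -9.31184729e-01],
       [-9.99999640e-01, -8.36754575e-04, -1.41567905e-04]]), 'force': array([-0.4246016 , -0.53963938,  0.1453877 ]), 'moment': array([ 0.05269391,  0.04613421, -0.00528085]), 'opening': 0.9998179886995173}
wrist (array([ 0.56454405, -0.35046721]), np.float64(0.00099941702245865), 737)
wrist (array([ 0.57267714, -0.34787738]), np.float64(0.004571913263557933), 643)
wrist (array([ 0.56303692, -0.35110492]), np.float64(0.00011449688669715695), 59)
wrist (array([ 0.56302038, -0.35102929]), np.float64(0.0001206674415925636), 26)
scene (array([ 0.56638336, -0.35186183]), np.float64(0.001803341012728079), 114)
scene (array([ 0.56688329, -0.35141841]), np.float64(0.0015409947232317615), 73)
scene (array([ 0.56683559, -0.35163099]), np.float64(0.0014286888223227264), 81)
scene (array([ 0.56708808, -0.35150942]), np.float64(0.001524178934595165), 96)
```

View pics/w1.png

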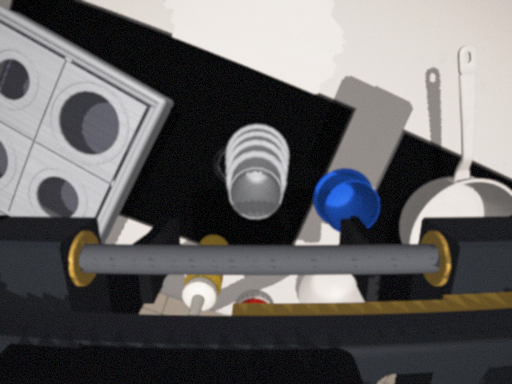

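```bash
python3 -m crank '[{"offset":[0.02,0.0025,-0.0025],"spin":0},{"offset":[0.03,0,0],"spin":0},{"offset":[0.03,0,0],"spin":0},{"offset":[0.015,0,0],"spin":0},{"offset":[0.01,0,0],"spin":0},{"offset":[0,0,0],"spin":0},{"offset":[0,0,0],"spin":0}]' 0.087
python3 -m crank '[{"offset":[0,0,0],"spin":0},{"offset":[0,0,0],"spin":0},{"offset":[0,0,0],"spin":0},{"offset":[0,0,0],"spin":0},{"offset":[0,0,0],"spin":0},{"offset":[0,0,0],"spin":0},{"offset":[0,0,0],"spin":0}]' 0.02
python3 - <<'E'
from h import *
for n in("wrist","scene"):
    c=bot.capture(n);cv2.imwrite(f"pics/{n}3.png",c["pixels"])
    if n=="wrist":
        W=cloud(c);m=(np.abs(W[...,2]-0.212)<0.004)&(np.hypot(W[...,0]-.5645,W[...,1]+.351)<.03)
        print(fitc(W[m][:,:2],.0198,[.5645,-.351]))
cv2.imwrite("pics/s3c.png",cv2.resize(c["pixels"][150:270,200:340],None,fx=4,fy=4))
E
```

```text
time_s: 2.9
position: [0.5634, -0.353, 0.3606]
tcp_rot: [[0.001, 0.932, 0.362], [-0.001, 0.362, -0.932], [-1.0, 0.001, 0.001]]
force: [0.4, 0.1, 0.8]
opening: 0.999
time_s: 3.6
position: [0.5635, -0.3522, 0.3597]
tcp_rot: [[-0.0, 0.932, 0.362], [0.0, 0.362, -0.932], [-1.0, -0.0, -0.0]]
force: [-0.5, -1.0, 0.5]
opening: 0.469
(array([ 0.56475093, -0.35169375]), np.float64(0.002644300749474), 1539)
```

View pics/wrist3.png

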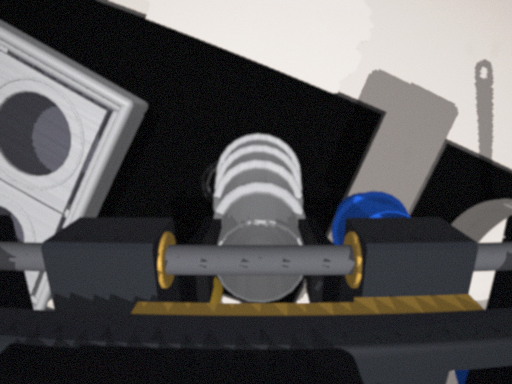

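View pics/s3c.png

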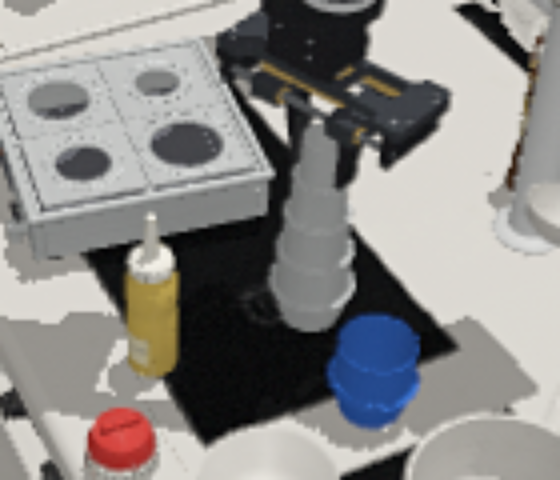

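```bash
python3 -m crank '[{"offset":[-0.005,0,0],"spin":0},{"offset":[-0.01,0,0],"spin":0},{"offset":[-0.015,0,0],"spin":0},{"offset":[-0.02,0,0],"spin":0},{"offset":[-0.015,0,0],"spin":0},{"offset":[-0.005,0.01,-0.015],"spin":0},{"offset":[0,0.01,-0.03],"spin":0},{"offset":[0,0.01,-0.03],"spin":0},{"offset":[0,0.01,-0.03],"spin":0},{"offset":[0,0.01,-0.025],"spin":0},{"offset":[0,0,0],"spin":0},{"offset":[0,0,0],"spin":0}]'
cat >> h.py <<'E'
def edgefit(c,guess,R,zp=0.07):
    """rim fit at hole; guess xy, R radius."""
    cen=np.array(guess,float);s=0.00025
    for it in range(3):
        th=np.linspace(0,2*np.pi,180,endpoint=False);rr=np.arange(R-0.006,R+0.006,s)
        X=cen[0]+np.cos(th)[:,None]*rr;Y=cen[1]+np.sin(th)[:,None]*rr
        P=np.stack([X,Y,np.full_like(X,zp),np.ones_like(X)],-1)@c["world_to_cam"].T
        x=P[...,0]/-P[...,2];y=-P[...,1]/-P[...,2];f=1+c["k1"]*(x*x+y*y);K=c["K"]
        u=K[0,0]*x*f+K[0,2];v=K[1,1]*y*f+K[1,2]
        g=cv2.GaussianBlur(cv2.cvtColor(c["pixels"],cv2.COLOR_BGR2GRAY),(0,0),0.8).astype(np.float32)
        I=cv2.remap(g,u.astype(np.float32),v.astype(np.float32),cv2.INTER_CUBIC,borderValue=0)
        G=cv2.GaussianBlur(np.gradient(I,axis=1),(0,0),sigmaX=3,sigmaY=0.1)
        k=G.argmax(1);ok=(G.max(1)>0.5*np.median(G.max(1)))&(k>2)&(k<len(rr)-3)&(u[:,-1]>2)&(u[:,-1]<509)&(v[:,-1]>2)&(v[:,-1]<381)
        if ok.sum()<40:return None
        E=np.stack([cen[0]+np.cos(th)*rr[k],cen[1]+np.sin(th)*rr[k]],-1)[ok]
        f3=least_squares(lambda p:np.hypot(E[:,0]-p[0],E[:,1]-p[1])-p[2],[*cen,R],loss="soft_l1",f_scale=0.0005)
        cen=f3.x[:2]
    return f3.x.round(4),round(float(np.abs(f3.fun).mean()),5),int(ok.sum())
HG={"s":((.5505,-.049),.0235),"xl":((.5335,-.154),.037),"l":((.4455,-.0325),.0325),"m":((.4285,-.137),.028)}
E
python3 - <<'E'
from h import *
print(bot.read_state()["opening"])
for n in("wrist","top","scene"):
    c=bot.capture(n);cv2.imwrite(f"pics/{n}4.png",c["pixels"])
    for k in HG:print(n,k,edgefit(c,*HG[k]))
E
```

```text
time_s: 4.9
position: [0.563, -0.2115, 0.4299]
tcp_rot: [[-0.0, 0.931, 0.364], [-0.0, 0.364, -0.931], [-1.0, -0.0, 0.0]]
force: [0.6, -0.6, -0.6]
opening: 0.472
0.4723099523022142
wrist s (array([ 0.5497, -0.0459,  0.0232]), 0.00011, 180)
wrist xl (array([ 0.5327, -0.1508,  0.0368]), 0.00029, 156)
wrist l (array([ 0.4446, -0.0289,  0.0322]), 0.00012, 128)
wrist m (array([ 0.425 , -0.1377,  0.028 ]), 0.00194, 103)
top s (array([ 0.5471, -0.0528,  0.0247]), 0.00171, 85)
top xl (array([ 0.5322, -0.1515,  0.0365]), 0.00211, 87)
top l (array([ 0.4439, -0.034 ,  0.0316]), 0.00214, 96)
top m (array([ 0.4282, -0.136 ,  0.0269]), 0.00083, 168)
scene s (array([ 0.5527, -0.0473,  0.0228]), 0.00098, 178)
scene xl (array([ 0.5355, -0.1525,  0.0353]), 0.00099, 171)
scene l (array([ 0.4479, -0.0304,  0.0322]), 0.00101, 180)
scene m (array([ 0.431 , -0.135 ,  0.0265]), 0.00108, 170)
```

View pics/wrist4.png

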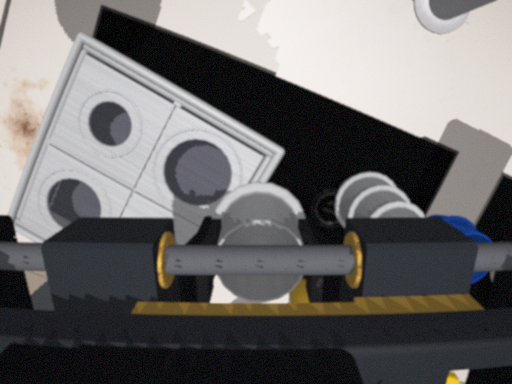

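View pics/scene4.png

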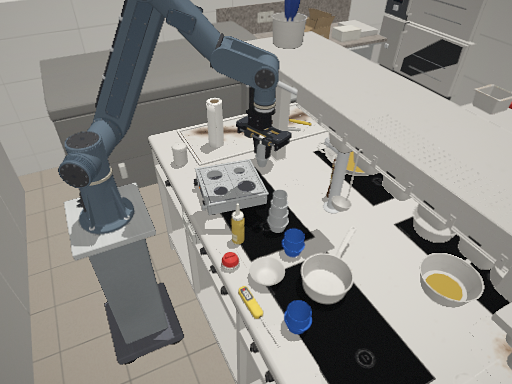

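View pics/top4.png

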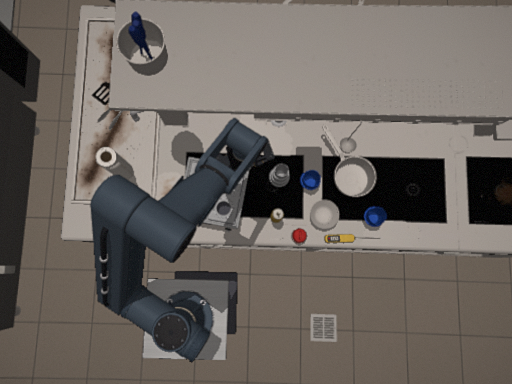

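```bash
cat >> h.py <<'E'
def held(c,tcp,rot,zt,Rc,Rf):
    """zt: collar top relative to TCP z (neg). returns collar-outer fit and rim edgefit"""
    W=cloud(c).reshape(-1,3);t=tcp
    m=(W[:,2]<t[2]+zt-0.004)&(W[:,2]>t[2]+zt-0.034)&(np.hypot(W[:,0]-t[0],W[:,1]-t[1])<Rc+0.008)
    A=None
    if m.sum()>15:
        r=fitc(W[m][:,:2],Rc,t[:2]);A=((r[0]-t[:2])@rot[:2,1:3],r[1],r[2])
    return A
E
python3 - <<'E'
from h import *
s=bot.read_state();t=s["position"];R=s["tcp_rot"]
for n,rc in(("wrist",.019),("top",.0205),("scene",.0205)):
    c=bot.capture(n)
    print(n,held(c,t,R,-.147,rc,.0265))
    W=cloud(c)
    if n=="wrist":
        for row in range(176,250,4):print(row,(W[row,260]-t).round(4))
        cv2.imwrite("pics/w5.png",cv2.resize(c["pixels"][165:310,190:330],None,fx=4,fy=4))
E
```

```text
wrist (array([ 1.51882172e-03, -3.66470552e-05]), np.float64(0.0022945070005007742), 3049)
176 [-0.0082 -0.0039 -0.358 ]
180 [-0.0123 -0.0055 -0.3579]
184 [ 0.0241  0.009  -0.1872]
188 [ 0.0224  0.0084 -0.1858]
192 [ 0.0203  0.0076 -0.1858]
196 [ 0.0191  0.0071 -0.1824]
200 [ 0.0193  0.0072 -0.1748]
204 [ 0.0195  0.0073 -0.1674]
208 [ 0.0193  0.0072 -0.162 ]
212 [ 0.0195  0.0073 -0.1556]
216 [ 0.0191  0.0072 -0.1515]
220 [ 0.0194  0.0073 -0.146 ]
224 [-0.0106 -0.0045 -0.2236]
228 [-0.0117 -0.0049 -0.2194]
232 [-0.0131 -0.0055 -0.2161]
236 [-0.0136 -0.0056 -0.2106]
240 [-0.0144 -0.006  -0.2065]
244 [-0.0148 -0.0061 -0.2014]
248 [ 0.0301  0.0116 -0.095 ]
top None
scene (array([0.00198847, 0.00130254]), np.float64(0.0033196781826641004), 119)
```

View pics/w5.png

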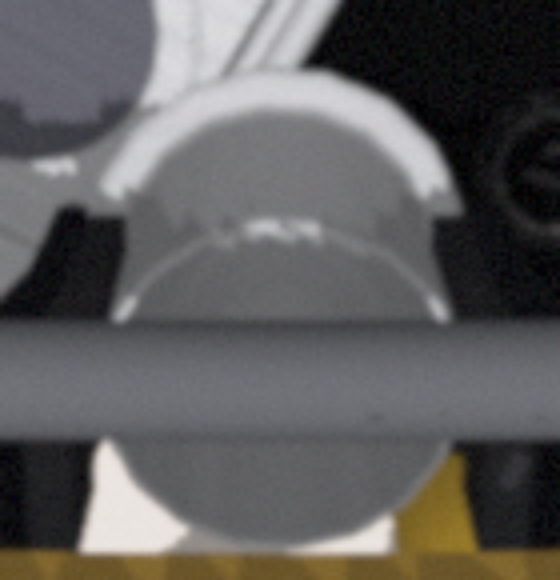

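```bash
python3 -m crank '[{"offset":[0,0,-0.02],"spin":0},{"offset":[0,0,-0.03],"spin":0},{"offset":[0,0,-0.03],"spin":0},{"offset":[0,0,-0.03],"spin":0},{"offset":[0,0,-0.03],"spin":0},{"offset":[0,0,-0.02],"spin":0},{"offset":[0,0,0],"spin":0},{"offset":[0,0,0],"spin":0},{"offset":[0,0,0],"spin":0}]'
cat > meas.py <<'E'
from h import *
import sys
s=bot.read_state();t=s["position"];R=s["tcp_rot"];print(t.round(4),s["opening"],s["force"].round(1))
c=bot.capture("wrist");cv2.imwrite(sys.argv[1],c["pixels"])
for k in HG:
    e=edgefit(c,*HG[k])
    if e: d=np.array([*(e[0][:2]-t[:2]),0]);print(k,e,"tool y,z:",(d@R[:,1]).round(4),(d@R[:,2]).round(4))
E
python3 meas.py pics/w6.png
```

```text
time_s: 6.1
position: [0.5058, -0.0649, 0.43]
tcp_rot: [[0.001, 0.932, 0.362], [-0.001, 0.362, -0.932], [-1.0, 0.001, 0.001]]
force: [0.1, -0.4, -0.1]
opening: 0.469
[ 0.5058 -0.0649  0.43  ] 0.46935294510825426 [ 0.1 -0.4 -0.1]
s (array([ 0.5494, -0.0459,  0.0235]), 0.0001, 180) tool y,z: 0.0475 -0.0019
xl (array([ 0.5326, -0.1505,  0.0367]), 0.00016, 174) tool y,z: -0.0059 0.0895
l (array([ 0.4451, -0.0287,  0.0318]), 0.00045, 110) tool y,z: -0.0435 -0.0557
m (array([ 0.4345, -0.1366,  0.0277]), 0.00229, 100) tool y,z: -0.0924 0.0411
```

View pics/w6.png

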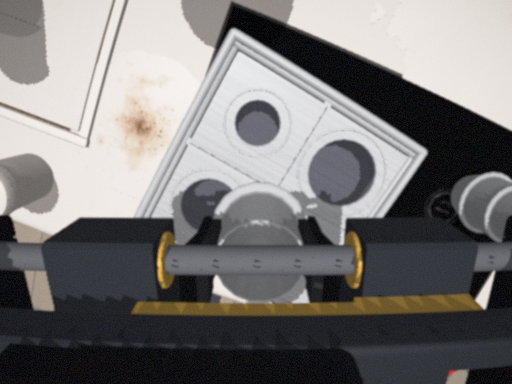

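```bash
python3 -m crank '[{"offset":[0,0.025,-0.001],"spin":0},{"offset":[0.01,0.0225,0],"spin":0},{"offset":[0.03,0,0],"spin":0},{"offset":[0.03,0,0],"spin":0},{"offset":[0.03,0,0],"spin":0},{"offset":[0.02,0,0],"spin":0},{"offset":[0.015,0,0],"spin":0},{"offset":[0.01,0,0],"spin":0},{"offset":[0.008,0,0],"spin":0},{"offset":[0.003,0,0],"spin":0},{"offset":[0,0,0],"spin":0},{"offset":[0,0,0],"spin":0}]'
python3 - <<'E'
from h import *
c=bot.capture("wrist");cv2.imwrite("pics/w7.png",cv2.resize(c["pixels"][120:320,150:370],None,fx=3,fy=3))
print(bot.read_state()["force"],bot.read_state()["moment"])
c=bot.capture("scene");cv2.imwrite("pics/s7.png",cv2.resize(c["pixels"][110:230,170:310],None,fx=5,fy=5))
E
```

```text
time_s: 7.35
position: [0.5492, -0.0458, 0.2743]
tcp_rot: [[0.001, 0.932, 0.362], [-0.0, 0.362, -0.932], [-1.0, 0.001, 0.001]]
force: [-0.1, 0.2, -0.9]
opening: 0.47
[-0.10365979  0.60895751 -1.08723795] [-0.01496099  0.01038075  0.0264607 ]
```

View pics/w7.png

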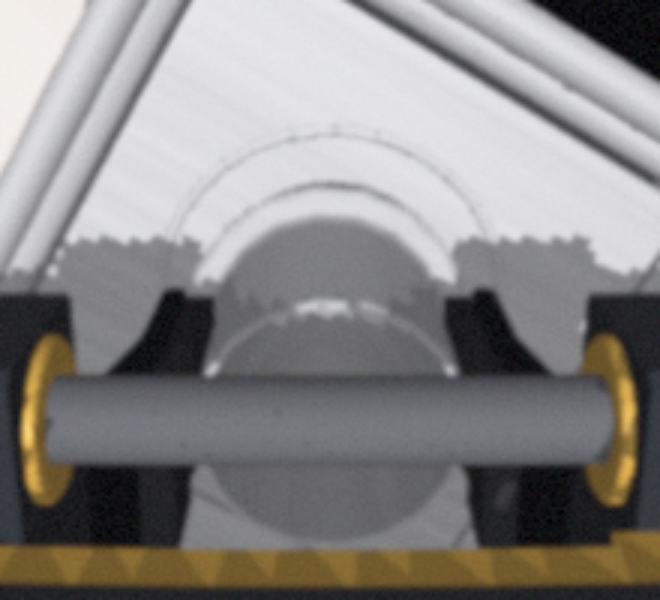

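View pics/s7.png

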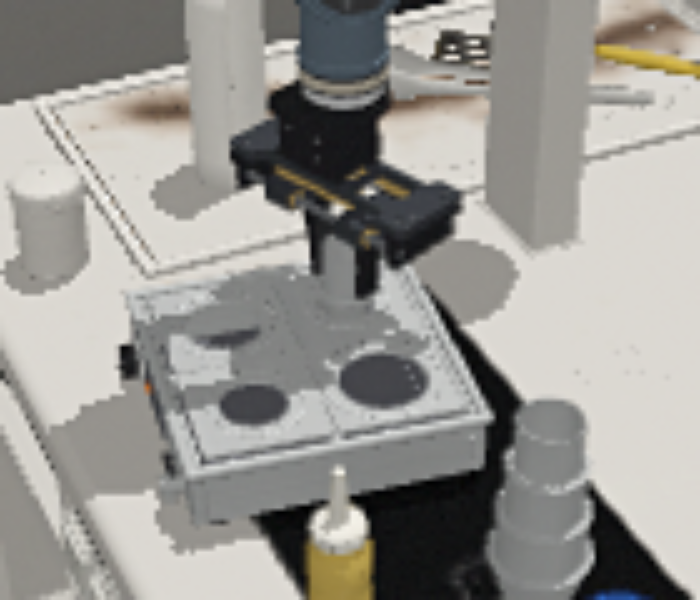

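```bash
python3 -m crank '[{"offset":[0.004,0,0],"spin":0},{"offset":[0.004,0,0],"spin":0},{"offset":[0.003,0,0],"spin":0},{"offset":[0.002,0,0],"spin":0},{"offset":[0,0,0],"spin":0},{"offset":[0,0,0],"spin":0}]'
```

```text
time_s: 8.05
position: [0.5488, -0.0456, 0.2609]
tcp_rot: [[-0.0, 0.932, 0.362], [0.0, 0.362, -0.932], [-1.0, -0.0, -0.0]]
force: [-1.6, 0.6, 1.8]
opening: 0.467
```

```bash
python3 -m crank '[{"offset":[0,0,0],"spin":0},{"offset":[0,0,0],"spin":0},{"offset":[0,0,0],"spin":0},{"offset":[0,0,0],"spin":0},{"offset":[-0.01,0,0],"spin":0},{"offset":[-0.03,0,0],"spin":0},{"offset":[-0.04,0,0],"spin":0},{"offset":[-0.04,0,0],"spin":0},{"offset":[0,0,0.02],"spin":0},{"offset":[0,-0.01,0.04],"spin":0},{"offset":[0,-0.01,0.04],"spin":0},{"offset":[0,0,0],"spin":0}]' 0.087
python3 - <<'E'
from h import *
s=bot.read_state();print(s["position"])
for n in("wrist","scene"):
    c=bot.capture(n);W=cloud(c)
    cv2.imwrite(f"pics/{n}8.png",c["pixels"])
    m=(np.hypot(W[...,0]-.5495,W[...,1]+.0463)<.024)&(W[...,2]>.095);print(n,np.percentile(W[m][:,2],[5,50,95]))
    # rim plane
    q=W[m];q=q[np.abs(q[:,2]-.11)<.004];A=np.c_[q[:,:2]-q[:,:2].mean(0),np.ones(len(q))];print(len(q),np.linalg.lstsq(A,q[:,2],rcond=None)[0])
E
```

```text
time_s: 9.25
position: [0.5674, -0.1511, 0.3811]
tcp_rot: [[0.003, 0.934, 0.358], [-0.004, 0.358, -0.934], [-1.0, 0.002, 0.004]]
force: [0.4, 0.1, -0.6]
opening: 1.001
[ 0.56741939 -0.15113277  0.38113249]
wrist [0.09629173 0.1077615  0.1147872 ]
513 [ 0.00236144 -0.00084493  0.11055337]
scene [0.0962109  0.10541243 0.3092639 ]
26 [ 0.00709332 -0.00498113  0.10961956]
```

View pics/wrist8.png

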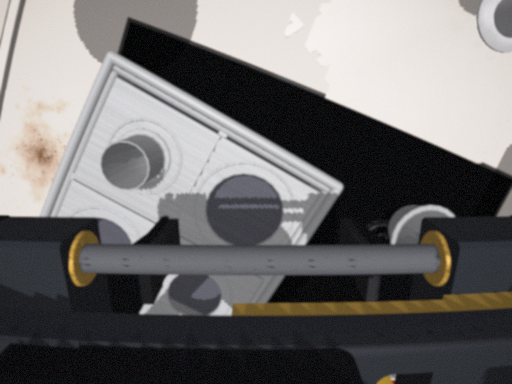

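```bash
python3 -m crank '[{"offset":[-0.01,-0.01,0.025],"spin":0},{"offset":[0,-0.014,0.04],"spin":0},{"offset":[0,-0.016,0.04],"spin":0},{"offset":[0,-0.016,0.04],"spin":0},{"offset":[0,-0.016,0.03],"spin":0},{"offset":[0,-0.004,0.01],"spin":0},{"offset":[0,0,0],"spin":0},{"offset":[0,0,0],"spin":0}]' 0.087
cat > nm.py <<'E'
from h import *
import sys
top=float(sys.argv[1]);r=float(sys.argv[2]);x0=[.5635,-.352]
s=bot.read_state();t=s["position"];R=s["tcp_rot"];print(t)
for n in("wrist","scene"):
    c=bot.capture(n)
    if n=="wrist":
        cv2.imwrite(sys.argv[3],c["pixels"]);print("rim edge",edgefit(c,x0,r,top))
    print(n,nest(c,x0,top,[r]))
d=np.array([*(np.array(x0)-t[:2]),0]);print("to x0 tool y,z",d@R[:,1],d@R[:,2])
E
python3 nm.py .169 .025 pics/w9.png
```

```text
time_s: 10.15
position: [0.5627, -0.3443, 0.3903]
tcp_rot: [[-0.001, 0.932, 0.363], [0.002, 0.363, -0.932], [-1.0, -0.0, -0.003]]
force: [-0.3, 0.6, 0.1]
opening: 0.998
[ 0.56273995 -0.34426786  0.3902866 ]
rim edge (array([ 0.5606, -0.3517,  0.0249]), 0.0013, 105)
wrist [(array([ 0.56509293, -0.34999071]), np.float64(0.0012518682205559862), 1360)]
scene [(array([ 0.56645352, -0.35228874]), np.float64(0.0019275585616428752), 135)]
to x0 tool y,z -0.002101670356226695 0.007479727949203724
```

View pics/w9.png

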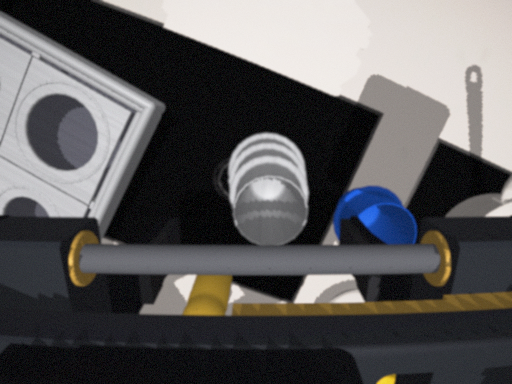

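```bash
python3 -m crank '[{"offset":[0.01,-0.002,0.0065],"spin":0},{"offset":[0.025,0,0],"spin":0},{"offset":[0.02,0,0],"spin":0},{"offset":[0.013,0,0],"spin":0},{"offset":[0.006,0,0],"spin":0},{"offset":[0,0,0],"spin":0},{"offset":[0,0,0],"spin":0}]' 0.087
python3 -m crank '[{"offset":[0,0,0],"spin":0},{"offset":[0,0,0],"spin":0},{"offset":[0,0,0],"spin":0},{"offset":[0,0,0],"spin":0},{"offset":[0,0,0],"spin":0},{"offset":[0,0,0],"spin":0}]' 0.025
python3 -m crank '[{"offset":[-0.005,0,0],"spin":0},{"offset":[-0.01,0,0],"spin":0},{"offset":[-0.015,0,0],"spin":0},{"offset":[-0.02,0,0],"spin":0},{"offset":[-0.015,0,0],"spin":0},{"offset":[-0.01,0,0],"spin":0},{"offset":[0,0,0],"spin":0},{"offset":[0,0,0],"spin":0}]'
python3 - <<'E'
from h import *
s=bot.read_state();t=s["position"];R=s["tcp_rot"];print(t,s["opening"])
c=bot.capture("wrist");W=cloud(c);cv2.imwrite("pics/w10.png",c["pixels"])
for row in range(160,224,4):
    d=W[row,260]-t;print(row,(d@R[:,1]).round(4),d[2].round(4))
c=bot.capture("scene");cv2.imwrite("pics/s10.png",cv2.resize(c["pixels"][110:270,170:340],None,fx=4,fy=3.7))
E
```

```text
time_s: 10.95
position: [0.5635, -0.353, 0.3174]
tcp_rot: [[0.001, 0.932, 0.363], [-0.001, 0.363, -0.932], [-1.0, 0.001, 0.001]]
force: [-0.3, -0.1, -0.1]
opening: 1.0
time_s: 11.55
position: [0.5631, -0.3528, 0.3168]
tcp_rot: [[-0.0, 0.932, 0.362], [0.0, 0.362, -0.932], [-1.0, -0.0, -0.0]]
force: [0.3, 0.1, 0.1]
opening: 0.578
time_s: 12.35
position: [0.563, -0.3528, 0.3919]
tcp_rot: [[0.0, 0.932, 0.362], [-0.0, 0.362, -0.932], [-1.0, 0.0, 0.0]]
force: [-1.1, -0.2, -1.1]
opening: 0.581
[ 0.56300273 -0.35276603  0.39194933] 0.5814148451980985
160 0.0107 -0.345
164 0.0068 -0.3439
168 0.0026 -0.3441
172 -0.0016 -0.3442
176 0.0303 -0.1865
180 0.0281 -0.1865
184 0.0263 -0.1851
188 0.0256 -0.1794
192 0.0254 -0.1727
196 0.0256 -0.1651
200 0.0258 -0.1579
204 0.0254 -0.1532
208 0.0256 -0.1472
212 -0.0037 -0.2258
216 -0.007 -0.2269
220 -0.0098 -0.2268
```

View pics/w10.png

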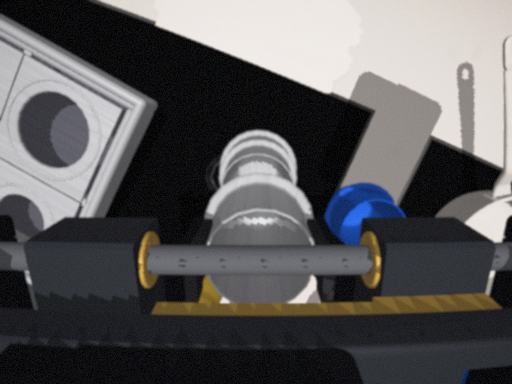

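View pics/s10.png

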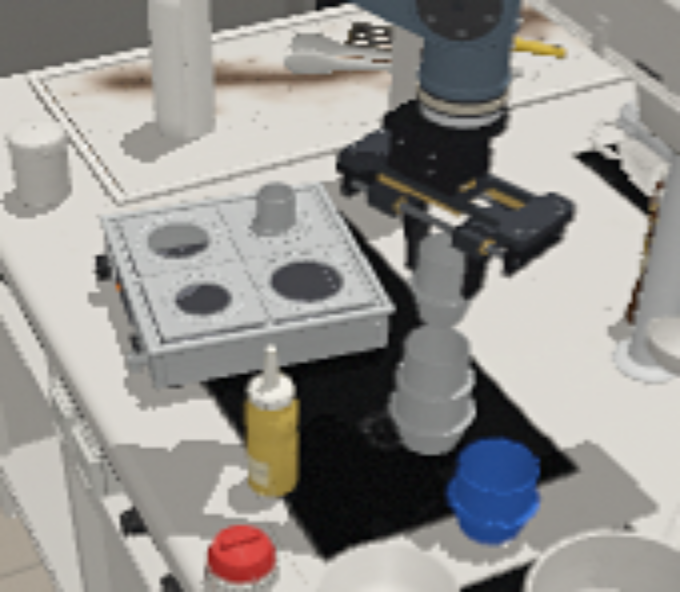

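```bash
python3 -m crank '[{"offset":[0,0.002,-0.02],"spin":0},{"offset":[0,0,-0.03],"spin":0},{"offset":[0,0,-0.035],"spin":0},{"offset":[0,0,-0.035],"spin":0},{"offset":[0,-0.01,-0.035],"spin":0},{"offset":[0,-0.02,-0.035],"spin":0},{"offset":[0,-0.02,-0.035],"spin":0},{"offset":[0,-0.02,-0.02],"spin":0},{"offset":[0,-0.015,-0.01],"spin":0},{"offset":[0,-0.01,0],"spin":0},{"offset":[0,0,0],"spin":0},{"offset":[0,0,0],"spin":0}]'
sed -i 's/"m":((.4285,-.137)/"m":((.4286,-.1340)/; s/"xl":((.5335,-.154)/"xl":((.5326,-.1506)/; s/"l":((.4455,-.0325)/"l":((.445,-.0288)/' h.py
python3 meas.py pics/w11.png
```

```text
time_s: 13.65
position: [0.3849, -0.1499, 0.3919]
tcp_rot: [[0.001, 0.932, 0.361], [-0.001, 0.361, -0.932], [-1.0, 0.001, 0.001]]
force: [-0.4, -0.1, -0.1]
opening: 0.583
[ 0.3849 -0.1499  0.3919] 0.5828067721593003 [-0.4 -0.1 -0.1]
xl (array([ 0.5328, -0.1507,  0.037 ]), 0.00014, 114) tool y,z: 0.1376 0.0542
l (array([ 0.4449, -0.0291,  0.0324]), 0.00015, 180) tool y,z: 0.0996 -0.091
m (array([ 0.4279, -0.1338,  0.0279]), 0.00012, 180) tool y,z: 0.0459 0.0005
```

View pics/w11.png

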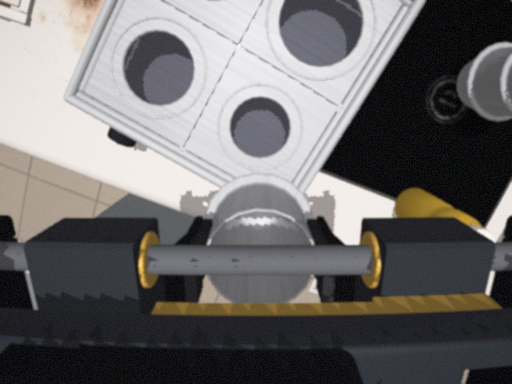

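```bash
python3 -m crank '[{"offset":[0,0.025,0.0005],"spin":0},{"offset":[0.01,0.0203,0],"spin":0},{"offset":[0.03,0,0],"spin":0},{"offset":[0.03,0,0],"spin":0},{"offset":[0.02,0,0],"spin":0},{"offset":[0.015,0,0],"spin":0},{"offset":[0.01,0,0],"spin":0},{"offset":[0.003,0,0],"spin":0},{"offset":[0,0,0],"spin":0},{"offset":[0,0,0],"spin":0}]'
python3 - <<'E'
from h import *
c=bot.capture("wrist");cv2.imwrite("pics/w12.png",cv2.resize(c["pixels"][120:320,150:370],None,fx=3,fy=3))
E
```

```text
time_s: 14.7
position: [0.4269, -0.1332, 0.2742]
tcp_rot: [[0.001, 0.932, 0.362], [-0.001, 0.362, -0.932], [-1.0, 0.001, 0.001]]
force: [0.0, -0.3, -1.2]
opening: 0.584
```

View pics/w12.png

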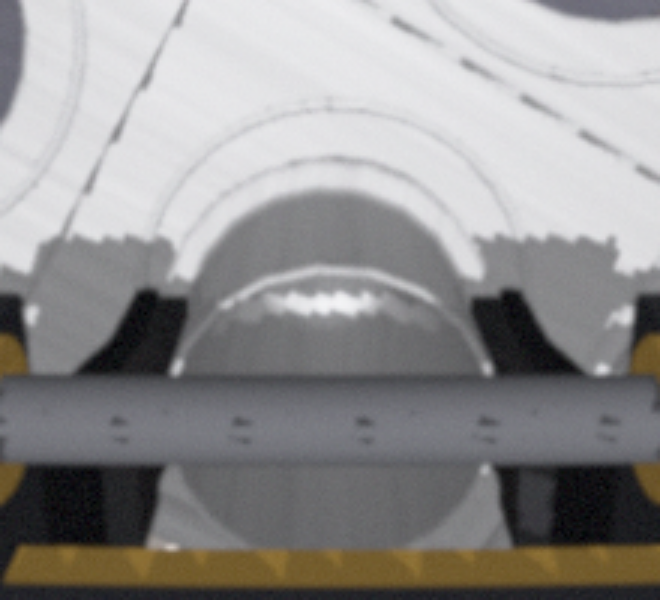

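```bash
python3 -m crank '[{"offset":[0.004,0,0],"spin":0},{"offset":[0.004,0,0],"spin":0},{"offset":[0.003,0,0],"spin":0},{"offset":[0.002,0,0],"spin":0},{"offset":[0,0,0],"spin":0},{"offset":[0,0,0],"spin":0}]'
```

```text
time_s: 15.35
position: [0.4266, -0.1331, 0.2609]
tcp_rot: [[0.001, 0.932, 0.362], [-0.0, 0.362, -0.932], [-1.0, 0.0, 0.001]]
force: [-0.4, -0.6, 1.3]
opening: 0.579
```

```bash
python3 -m crank '[{"offset":[0,0,0],"spin":0},{"offset":[0,0,0],"spin":0},{"offset":[0,0,0],"spin":0},{"offset":[0,0,0],"spin":0},{"offset":[-0.01,0,0],"spin":0},{"offset":[-0.03,0,0],"spin":0},{"offset":[-0.045,0,0],"spin":0},{"offset":[-0.045,0,0],"spin":0},{"offset":[0,0.02,0.03],"spin":0},{"offset":[0,0.02,0.04],"spin":0},{"offset":[0,0.01,0.04],"spin":0},{"offset":[0,0,0.03],"spin":0}]' 0.087
python3 -m crank '[{"offset":[0,0,0.04],"spin":0},{"offset":[0,0,0.04],"spin":0},{"offset":[0,0,0.03],"spin":0},{"offset":[0,0,0],"spin":0},{"offset":[0,0,0],"spin":0},{"offset":[0,0,0],"spin":0}]' 0.087
python3 nm.py .126 .0295 pics/w13.png
python3 - <<'E'
from h import *
c=bot.capture("scene");cv2.imwrite("pics/s13.png",cv2.resize(c["pixels"][110:270,170:340],None,fx=4,fy=3.7))
E
```

```text
time_s: 16.55
position: [0.5255, -0.2468, 0.3921]
tcp_rot: [[0.003, 0.932, 0.363], [-0.002, 0.363, -0.932], [-1.0, 0.002, 0.003]]
force: [-0.9, -0.5, -0.4]
opening: 1.0
time_s: 17.15
position: [0.5632, -0.3467, 0.3908]
tcp_rot: [[-0.001, 0.932, 0.363], [0.001, 0.363, -0.932], [-1.0, -0.001, -0.002]]
force: [0.2, -1.2, -0.6]
opening: 1.002
[ 0.5632004  -0.34671215  0.39080929]
rim edge (array([ 0.5708, -0.3473,  0.0272]), 0.00055, 95)
wrist [(array([ 0.56466619, -0.35017758]), np.float64(0.0010775831974186641), 965)]
scene [(array([ 0.56695344, -0.35212109]), np.float64(0.0017792111231544915), 151)]
to x0 tool y,z -0.001639706813222423 0.005036116244222927
```

View pics/w13.png

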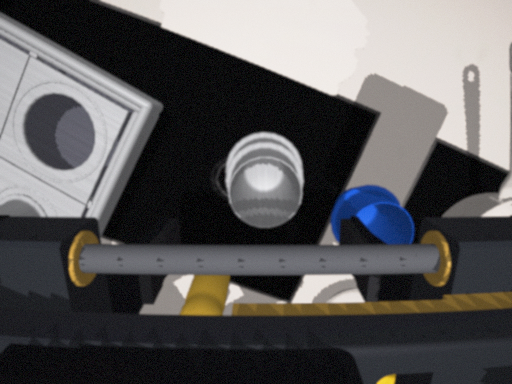

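View pics/s13.png

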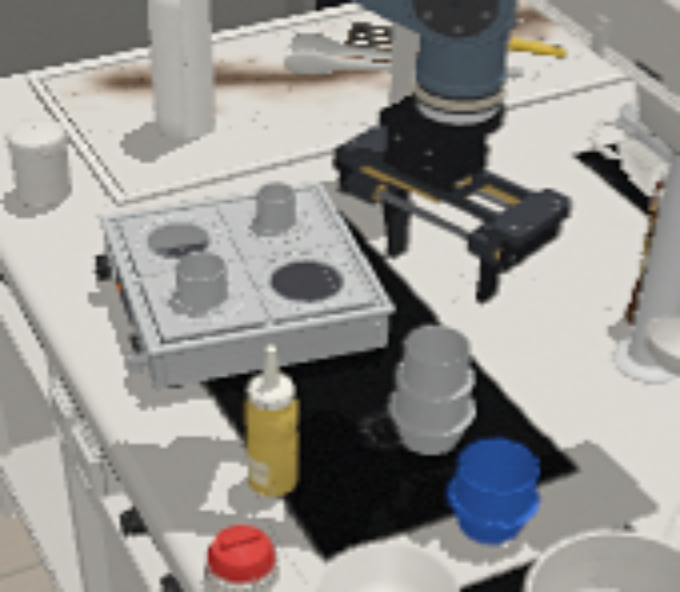

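```bash
python3 -m crank '[{"offset":[0.01,-0.001,0.005],"spin":0},{"offset":[0.03,0,0],"spin":0},{"offset":[0.03,0,0],"spin":0},{"offset":[0.025,0,0],"spin":0},{"offset":[0.015,0,0],"spin":0},{"offset":[0.007,0,0],"spin":0},{"offset":[0,0,0],"spin":0},{"offset":[0,0,0],"spin":0}]' 0.087
python3 -m crank '[{"offset":[0,0,0],"spin":0},{"offset":[0,0,0],"spin":0},{"offset":[0,0,0],"spin":0},{"offset":[0,0,0],"spin":0},{"offset":[0,0,0],"spin":0},{"offset":[0,0,0],"spin":0}]' 0.035
python3 -m crank '[{"offset":[-0.005,0,0],"spin":0},{"offset":[-0.01,0,0],"spin":0},{"offset":[-0.015,0,0],"spin":0},{"offset":[-0.02,0,0],"spin":0},{"offset":[-0.025,0,0],"spin":0},{"offset":[-0.025,0,0],"spin":0},{"offset":[-0.015,0,0],"spin":0},{"offset":[0,0,0],"spin":0},{"offset":[0,0,0],"spin":0}]'
cat > hc.py <<'E'
from h import *
import sys
s=bot.read_state();t=s["position"];R=s["tcp_rot"];print(t,s["opening"])
c=bot.capture("wrist");W=cloud(c);cv2.imwrite(sys.argv[1],c["pixels"])
for row in range(150,224,4):
    d=W[row,260]-t;print(row,(d@R[:,1]).round(4),d[2].round(4),end=" | ")
c=bot.capture("scene");cv2.imwrite(sys.argv[2],cv2.resize(c["pixels"][110:270,170:340],None,fx=4,fy=3.7))
E
python3 hc.py pics/w14.png pics/s14.png
```

```text
time_s: 18.1
position: [0.565, -0.3532, 0.2747]
tcp_rot: [[0.002, 0.932, 0.362], [-0.001, 0.362, -0.932], [-1.0, 0.001, 0.002]]
force: [0.1, 0.5, 0.7]
opening: 1.003
time_s: 18.7
position: [0.5646, -0.3528, 0.2741]
tcp_rot: [[0.0, 0.932, 0.362], [0.0, 0.362, -0.932], [-1.0, 0.0, -0.0]]
force: [-0.2, 0.8, 1.8]
opening: 0.676
time_s: 19.6
position: [0.5644, -0.3528, 0.3895]
tcp_rot: [[0.001, 0.932, 0.362], [-0.001, 0.362, -0.932], [-1.0, 0.0, 0.001]]
force: [0.9, -0.4, -0.7]
opening: 0.676
[ 0.56443002 -0.35275511  0.38949022] 0.6764179494237426
150 0.0152 -0.3848 | 154 0.0103 -0.3867 | 158 0.006 -0.3841 | 162 0.0011 -0.3858 | 166 -0.0037 -0.3865 | 170 0.0336 -0.1865 | 174 0.0313 -0.1867 | 178 0.0297 -0.1843 | 182 0.0292 -0.1779 | 186 0.0292 -0.1699 | 190 0.0289 -0.1634 | 194 0.0291 -0.1563 | 198 0.029 -0.1504 | 202 0.0285 -0.1461 | 206 0.0001 -0.2271 | 210 -0.0026 -0.2267 | 214 -0.0055 -0.2268 | 218 -0.0079 -0.2254 | 222 -0.0119 -0.2283 |
```

View pics/s14.png

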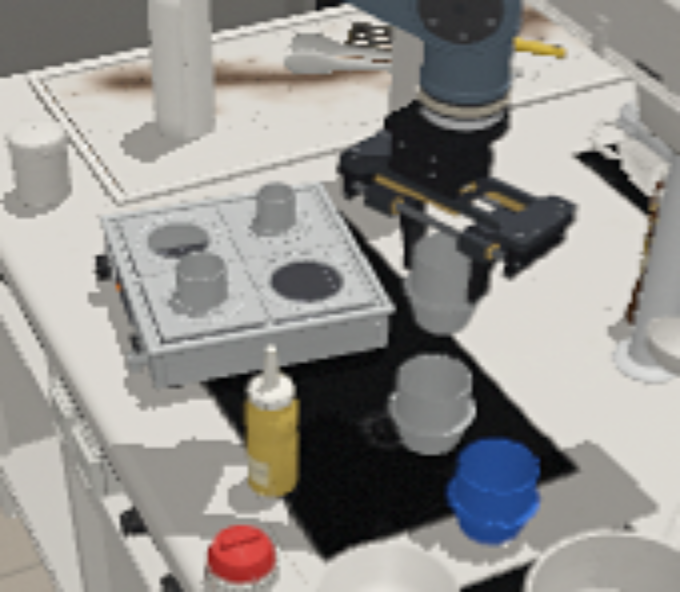

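```bash
python3 -m crank '[{"offset":[0,0.002,-0.02],"spin":0},{"offset":[0,0,-0.035],"spin":0},{"offset":[0,0,-0.04],"spin":0},{"offset":[0,0,-0.04],"spin":0},{"offset":[0,-0.005,-0.04],"spin":0},{"offset":[0,-0.01,-0.04],"spin":0},{"offset":[0,-0.01,-0.04],"spin":0},{"offset":[0,-0.01,-0.04],"spin":0},{"offset":[0,-0.01,-0.03],"spin":0},{"offset":[0,0,-0.02],"spin":0},{"offset":[0,0,0],"spin":0},{"offset":[0,0,0],"spin":0}]'
python3 meas.py pics/w15.png
```

```text
time_s: 20.9
position: [0.3998, -0.047, 0.3885]
tcp_rot: [[0.0, 0.932, 0.363], [-0.0, 0.363, -0.932], [-1.0, 0.0, 0.0]]
force: [0.8, 0.1, -1.0]
opening: 0.679
[ 0.3998 -0.047   0.3885] 0.6788428059917481 [ 0.8  0.1 -1. ]
s (array([ 0.5539, -0.0469,  0.0244]), 0.00128, 97) tool y,z: 0.1436 0.0559
xl (array([ 0.5328, -0.1509,  0.0369]), 0.00016, 180) tool y,z: 0.0862 0.1451
l (array([ 0.4449, -0.0293,  0.0324]), 0.00012, 180) tool y,z: 0.0484 -0.0001
m (array([ 0.4265, -0.135 ,  0.0267]), 0.00057, 101) tool y,z: -0.0071 0.0917
```

View pics/w15.png

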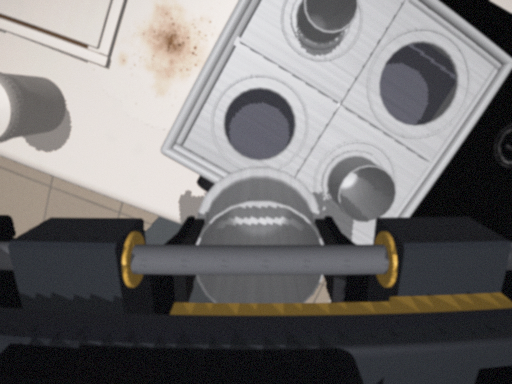

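```bash
python3 -m crank '[{"offset":[0,0.025,0],"spin":0},{"offset":[0.01,0.0239,0],"spin":0},{"offset":[0.03,0,0],"spin":0},{"offset":[0.03,0,0],"spin":0},{"offset":[0.02,0,0],"spin":0},{"offset":[0.014,0,0],"spin":0},{"offset":[0.008,0,0],"spin":0},{"offset":[0.002,0,0],"spin":0},{"offset":[0,0,0],"spin":0},{"offset":[0,0,0],"spin":0}]'
python3 - <<'E'
from h import *
c=bot.capture("wrist");cv2.imwrite("pics/w16.png",cv2.resize(c["pixels"][120:320,150:370],None,fx=3,fy=3))
E
```

```text
time_s: 21.95
position: [0.4455, -0.0295, 0.2753]
tcp_rot: [[0.002, 0.932, 0.362], [-0.0, 0.362, -0.932], [-1.0, 0.001, 0.001]]
force: [-0.6, -0.1, -0.9]
opening: 0.679
```

View pics/w16.png

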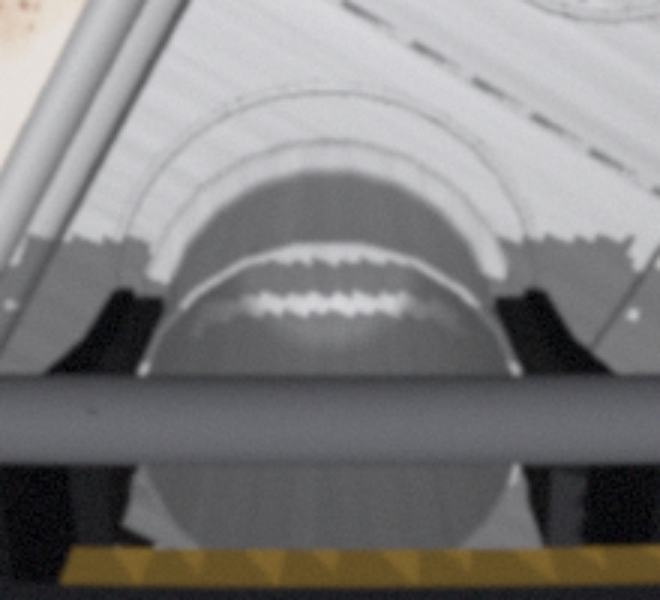

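```bash
python3 -m crank '[{"offset":[0.004,0,0],"spin":0},{"offset":[0.004,0,0],"spin":0},{"offset":[0.003,0,0],"spin":0},{"offset":[0.002,0,0],"spin":0},{"offset":[0.0005,0,0],"spin":0},{"offset":[0,0,0],"spin":0},{"offset":[0,0,0],"spin":0}]'
```

```text
time_s: 22.7
position: [0.4451, -0.0292, 0.2612]
tcp_rot: [[0.0, 0.932, 0.362], [-0.0, 0.362, -0.932], [-1.0, 0.0, 0.0]]
force: [0.4, -0.3, -1.0]
opening: 0.679
```

```bash
python3 -m crank '[{"offset":[0,0,0],"spin":0},{"offset":[0,0,0],"spin":0},{"offset":[0,0,0],"spin":0},{"offset":[0,0,0],"spin":0},{"offset":[-0.01,0,0],"spin":0},{"offset":[-0.03,0,0],"spin":0},{"offset":[-0.045,0,0],"spin":0},{"offset":[-0.045,0,0],"spin":0},{"offset":[0,0.02,0.03],"spin":0},{"offset":[0,0,0.04],"spin":0},{"offset":[0,0,0.04],"spin":0},{"offset":[0,0,0.04],"spin":0}]' 0.087
python3 -m crank '[{"offset":[0,0,0.045],"spin":0},{"offset":[0,-0.005,0.045],"spin":0},{"offset":[0,-0.01,0.045],"spin":0},{"offset":[0,-0.01,0.04],"spin":0},{"offset":[0,0,0.018],"spin":0},{"offset":[0,0,0],"spin":0},{"offset":[0,0,0],"spin":0},{"offset":[0,0,0],"spin":0}]' 0.087
python3 nm.py .083 .034 pics/w17.png
python3 - <<'E'
from h import *
c=bot.capture("scene");cv2.imwrite("pics/s17.png",cv2.resize(c["pixels"][110:270,170:340],None,fx=4,fy=3.7))
E
```

```text
time_s: 23.9
position: [0.5183, -0.1628, 0.3924]
tcp_rot: [[0.001, 0.932, 0.363], [-0.0, 0.363, -0.932], [-1.0, 0.001, 0.001]]
force: [0.7, 0.7, 0.4]
opening: 0.999
time_s: 24.7
position: [0.5643, -0.349, 0.3914]
tcp_rot: [[-0.001, 0.932, 0.364], [0.001, 0.364, -0.932], [-1.0, -0.001, -0.002]]
force: [-0.4, -0.3, -0.3]
opening: 1.0
[ 0.56433346 -0.34895434  0.39135561]
rim edge (array([ 0.5697, -0.3481,  0.0318]), 0.0005, 105)
wrist [(array([ 0.56468876, -0.35045545]), np.float64(0.001026999899819777), 785)]
scene [(array([ 0.56652187, -0.35242741]), np.float64(0.0018577995852143649), 175)]
to x0 tool y,z -0.0018835814528769693 0.002534329823702383
```

View pics/w17.png

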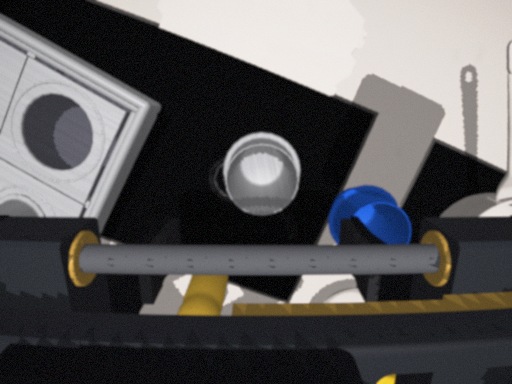

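View pics/s17.png

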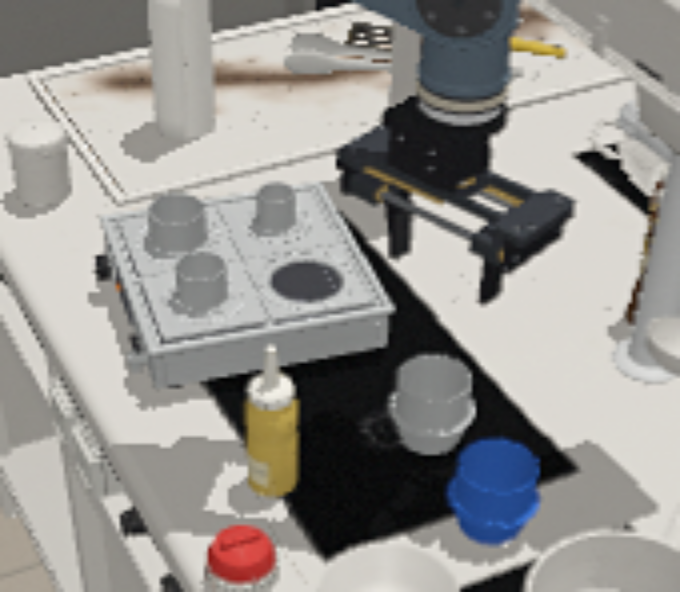

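Run:
```python
from h import *
s=bot.read_state();t=s["position"];R=s["tcp_rot"]
for n in("wrist","scene"):
    c=bot.capture(n);W=cloud(c);p=c["pixels"].astype(int)
    m=(p[...,0]>p[...,2]+60)&(np.hypot(W[...,0]-t[0],W[...,1]-t[1])<.25)&(W[...,2]<.15)
    q=(W[m]-t)@R[:,1:3];print(n,m.sum(),np.percentile(q,[1,50,99],axis=0).round(3),np.nanmax(W[m][:,2]))
    m=(p[...,2]>p[...,0]+60)&(np.hypot(W[...,0]-t[0],W[...,1]-t[1])<.25)&(W[...,2]<.2)&(W[...,2]>.03)
    q=(W[m]-t)@R[:,1:3];print("bottle",np.percentile(q,[1,50,99],axis=0).round(3))
```

```text
wrist 3076 [[-0.079  0.076]
 [-0.05   0.13 ]
 [-0.019  0.172]] 0.08609783726267206
bottle [[-0.144 -0.081]
 [-0.127 -0.059]
 [-0.124 -0.043]]
scene 503 [[-0.091  0.075]
 [-0.06   0.116]
 [-0.012  0.152]] 0.0857392072765003
bottle [[-0.249 -0.069]
 [-0.163 -0.043]
 [-0.137  0.026]]
```

```bash
python3 -m crank '[{"offset":[0.01,-0.001,0.003],"spin":0},{"offset":[0.03,0,0],"spin":0},{"offset":[0.04,0,0],"spin":0},{"offset":[0.03,0,0],"spin":0},{"offset":[0.025,0,0],"spin":0},{"offset":[0.015,0,0],"spin":0},{"offset":[0.01,0,0],"spin":0},{"offset":[0,0,0],"spin":0},{"offset":[0,0,0],"spin":0}]' 0.087
python3 -m crank '[{"offset":[0,0,0],"spin":0},{"offset":[0,0,0],"spin":0},{"offset":[0,0,0],"spin":0},{"offset":[0,0,0],"spin":0},{"offset":[0,0,0],"spin":0},{"offset":[0,0,0],"spin":0}]' 0.045
python3 -m crank '[{"offset":[-0.005,0,0],"spin":0},{"offset":[-0.01,0,0],"spin":0},{"offset":[-0.02,0,0],"spin":0},{"offset":[-0.03,0,0],"spin":0},{"offset":[-0.035,0,0],"spin":0},{"offset":[-0.03,0,0],"spin":0},{"offset":[-0.02,0,0],"spin":0},{"offset":[-0.01,0,0],"spin":0},{"offset":[0,0,0],"spin":0},{"offset":[0,0,0],"spin":0}]'
python3 hc.py pics/w18.png pics/s18.png
```

```text
time_s: 25.85
position: [0.5652, -0.3542, 0.2321]
tcp_rot: [[0.001, 0.932, 0.362], [-0.001, 0.362, -0.932], [-1.0, 0.001, 0.002]]
force: [-0.2, 0.4, -0.5]
opening: 1.002
time_s: 26.45
position: [0.565, -0.3538, 0.2322]
tcp_rot: [[0.001, 0.932, 0.362], [-0.0, 0.362, -0.932], [-1.0, 0.0, 0.0]]
force: [-0.2, 1.2, 5.1]
opening: 0.794
time_s: 27.45
position: [0.5645, -0.3536, 0.3902]
tcp_rot: [[-0.002, 0.932, 0.362], [0.001, 0.362, -0.932], [-1.0, -0.001, -0.002]]
force: [-0.1, 0.5, -0.8]
opening: 0.797
[ 0.56449149 -0.35360206  0.39020787] 0.7968296501699041
150 0.0148 -0.3874 | 154 0.0102 -0.3873 | 158 0.0054 -0.3881 | 162 0.0377 -0.1875 | 166 0.0354 -0.1881 | 170 0.0336 -0.1862 | 174 0.0334 -0.1776 | 178 0.033 -0.1705 | 182 0.0333 -0.1614 | 186 0.0332 -0.1546 | 190 0.0332 -0.1478 | 194 0.0084 -0.2278 | 198 0.0056 -0.2279 | 202 0.0026 -0.2284 | 206 -0.0004 -0.2286 | 210 -0.003 -0.228 | 214 -0.0063 -0.2289 | 218 -0.0091 -0.2286 | 222 -0.0119 -0.2282 |
```

View pics/s18.png

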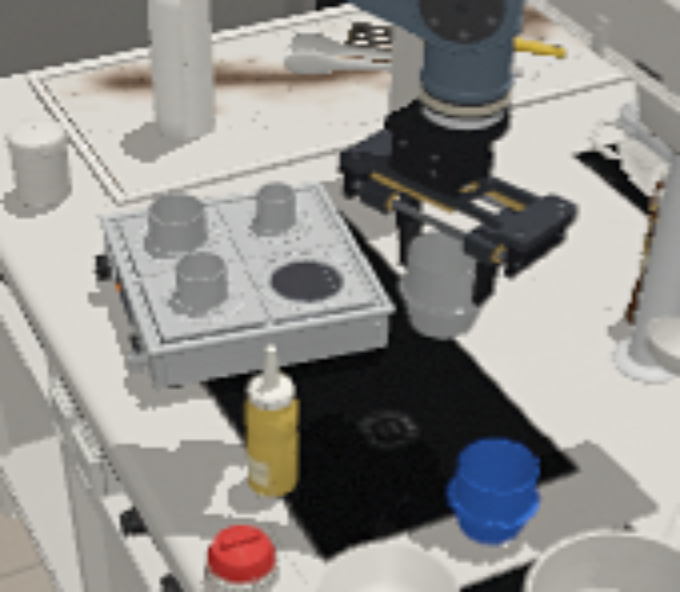

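```bash
python3 -m crank '[{"offset":[0,0,-0.02],"spin":0},{"offset":[0,0,-0.03],"spin":0},{"offset":[0,0,-0.04],"spin":0},{"offset":[0,-0.003,-0.04],"spin":0},{"offset":[0,-0.003,-0.04],"spin":0},{"offset":[0,0,-0.03],"spin":0},{"offset":[0,0,0],"spin":0},{"offset":[0,0,0],"spin":0},{"offset":[0,0,0],"spin":0}]'
python3 meas.py pics/w19.png
```

```text
time_s: 28.45
position: [0.4874, -0.1705, 0.391]
tcp_rot: [[0.001, 0.932, 0.362], [-0.001, 0.362, -0.932], [-1.0, 0.0, 0.001]]
force: [0.3, -0.2, -0.7]
opening: 0.799
[ 0.4874 -0.1705  0.391 ] 0.7985923608429377 [ 0.3 -0.2 -0.7]
s (array([ 0.5439, -0.0428,  0.0265]), 0.00092, 75) tool y,z: 0.0989 -0.0986
xl (array([ 0.5328, -0.1505,  0.0367]), 0.00045, 179) tool y,z: 0.0495 -0.0022
l (array([ 0.4382, -0.0259,  0.0349]), 0.00101, 119) tool y,z: 0.0065 -0.1526
m (array([ 0.4234, -0.134 ,  0.0291]), 0.00165, 116) tool y,z: -0.0465 -0.0572
```

View pics/w19.png

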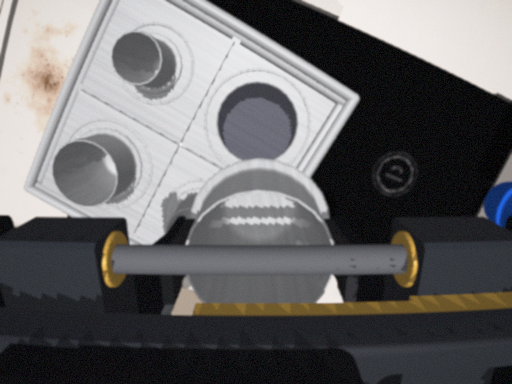

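```bash
python3 -m crank '[{"offset":[0,0.025,-0.002],"spin":0},{"offset":[0.01,0.0253,0],"spin":0},{"offset":[0.03,0,0],"spin":0},{"offset":[0.03,0,0],"spin":0},{"offset":[0.02,0,0],"spin":0},{"offset":[0.015,0,0],"spin":0},{"offset":[0.008,0,0],"spin":0},{"offset":[0.0025,0,0],"spin":0},{"offset":[0,0,0],"spin":0},{"offset":[0,0,0],"spin":0}]'
python3 - <<'E'
from h import *
c=bot.capture("wrist");cv2.imwrite("pics/w20.png",cv2.resize(c["pixels"][100:320,150:370],None,fx=3,fy=2.7))
E
```

```text
time_s: 29.5
position: [0.5333, -0.1499, 0.2765]
tcp_rot: [[0.002, 0.932, 0.362], [-0.001, 0.362, -0.932], [-1.0, 0.001, 0.001]]
force: [0.2, 0.1, -0.5]
opening: 0.794
```

View pics/w20.png

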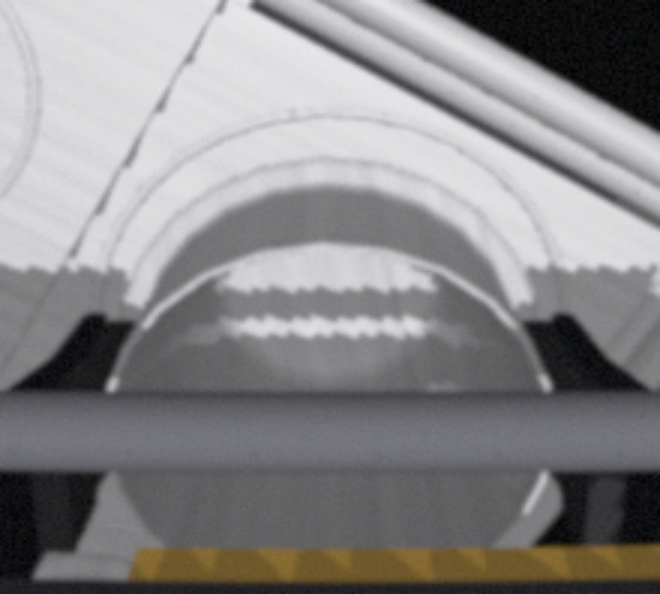

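```bash
python3 -m crank '[{"offset":[0.004,0,0],"spin":0},{"offset":[0.004,0,0],"spin":0},{"offset":[0.003,0,0],"spin":0},{"offset":[0.0025,0,0],"spin":0},{"offset":[0,0,0],"spin":0},{"offset":[0,0,0],"spin":0}]'
```

```text
time_s: 30.15
position: [0.5329, -0.1495, 0.2622]
tcp_rot: [[-0.0, 0.932, 0.362], [0.0, 0.362, -0.932], [-1.0, -0.0, -0.0]]
force: [-0.9, 0.7, 0.1]
opening: 0.795
```

Release, lift clear, and retreat to where the cameras see all four.

```bash
python3 -m crank '[{"offset":[0,0,0],"spin":0},{"offset":[0,0,0],"spin":0},{"offset":[0,0,0],"spin":0},{"offset":[0,0,0],"spin":0},{"offset":[-0.01,0,0],"spin":0},{"offset":[-0.03,0,0],"spin":0},{"offset":[-0.045,0,0],"spin":0},{"offset":[-0.045,0,0],"spin":0},{"offset":[-0.03,0,0.02],"spin":0},{"offset":[-0.02,-0.03,0.02],"spin":0},{"offset":[0,-0.045,0],"spin":0},{"offset":[0,-0.045,0],"spin":0}]' 0.087
python3 -m crank '[{"offset":[-0.02,-0.04,-0.02],"spin":0},{"offset":[-0.02,-0.01,-0.03],"spin":0},{"offset":[0,0,-0.03],"spin":0},{"offset":[0,0,0],"spin":0},{"offset":[0,0,0],"spin":0}]'
cat > fin.py <<'E'
from h import *
s=bot.read_state();print(s["position"],s["time_s"])
C={"s":(.5491,-.0458,.0205),"m":(.4272,-.1334,.025),"l":(.445,-.0291,.0295),"xl":(.5329,-.1502,.034)}
for n in("wrist","scene","top"):
    c=bot.capture(n);W=cloud(c)
    cv2.imwrite(f"pics/fin_{n}.png",c["pixels"])
    for k,(x,y,r) in C.items():
        m=(np.hypot(W[...,0]-x,W[...,1]-y)<r+.003)&(np.hypot(W[...,0]-x,W[...,1]-y)>r-.006)&(np.abs(W[...,2]-.11)<.005)
        q=W[m];
        f=(np.hypot(W[...,0]-x,W[...,1]-y)<r+.006)&(np.hypot(W[...,0]-x,W[...,1]-y)>r+.002)&(np.abs(W[...,2]-.073)<.006)
        g=W[f]
        if len(g)>12:
            A=np.c_[g[:,:2]-[x,y],np.ones(len(g))];b=np.linalg.lstsq(A,g[:,2],rcond=None)[0].round(4)
        else:b=None
        print(n,k,len(q),"rim z 95%:",np.percentile(q[:,2],90).round(4) if len(q) else None,"flange n,slopes,z:",len(g),b)
E
python3 fin.py
```

```text
time_s: 31.35
position: [0.4346, -0.2309, 0.4439]
tcp_rot: [[0.003, 0.932, 0.363], [-0.003, 0.363, -0.932], [-1.0, 0.001, 0.003]]
force: [0.2, -0.9, -0.2]
opening: 0.998
time_s: 31.85
position: [0.3597, -0.1735, 0.4831]
tcp_rot: [[0.002, 0.932, 0.363], [-0.002, 0.363, -0.932], [-1.0, 0.001, 0.002]]
force: [0.6, 0.3, -1.0]
opening: 0.996
[ 0.35973716 -0.17348552  0.48310042] 31.85
wrist s 0 rim z 95%: None flange n,slopes,z: 0 None
wrist m 256 rim z 95%: 0.1147 flange n,slopes,z: 374 [0.0023 0.0147 0.0741]
wrist l 536 rim z 95%: 0.1144 flange n,slopes,z: 420 [0.0029 0.0151 0.0742]
wrist xl 248 rim z 95%: 0.1147 flange n,slopes,z: 421 [-0.003   0.0119  0.0739]
scene s 28 rim z 95%: 0.1136 flange n,slopes,z: 17 [ 0.0134 -0.0232  0.072 ]
scene m 42 rim z 95%: 0.1133 flange n,slopes,z: 26 [0.046  0.0478 0.0723]
scene l 37 rim z 95%: 0.114 flange n,slopes,z: 22 [ 0.0811 -0.0353  0.0736]
scene xl 56 rim z 95%: 0.1125 flange n,slopes,z: 31 [0.0637 0.019  0.0729]
top s 19 rim z 95%: 0.114 flange n,slopes,z: 20 [-0.0321 -0.0213  0.0727]
top m 0 rim z 95%: None flange n,slopes,z: 0 None
top l 11 rim z 95%: 0.1133 flange n,slopes,z: 14 [ 0.0099 -0.0748  0.0736]
top xl 19 rim z 95%: 0.1139 flange n,slopes,z: 22 [-0.0178  0.0019  0.0725]
```

View pics/fin_wrist.png

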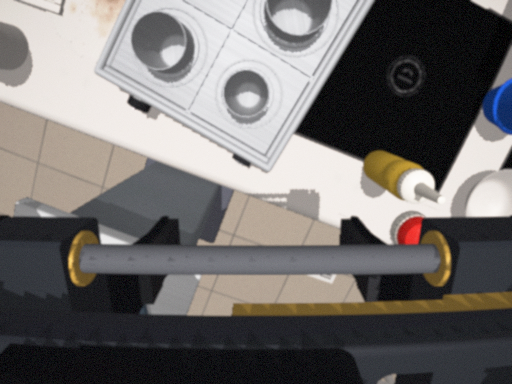

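View pics/fin_scene.png

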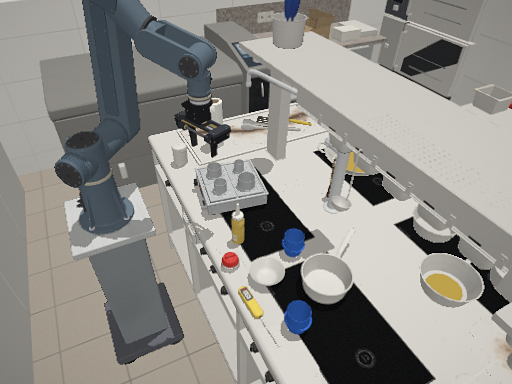

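Run:
```python
from h import *
C={"m":(.4272,-.1334,.025),"l":(.445,-.0291,.0295),"xl":(.5329,-.1502,.034)}
c=bot.capture("wrist");W=cloud(c)
for k,(x,y,r) in C.items():
    d=np.hypot(W[...,0]-x,W[...,1]-y)
    for nm,m in(("flange",(d>r+.002)&(d<r+.005)),("plate",(d>r+.009)&(d<r+.014))):
        q=W[m&(np.abs(W[...,2]-.072)<.008)];A=np.c_[q[:,:2]-[x,y],np.ones(len(q))];a=np.degrees(np.arctan2(q[:,1]-y,q[:,0]-x))
        print(k,nm,len(q),np.linalg.lstsq(A,q[:,2],rcond=None)[0].round(4),np.histogram(a,4,(-180,180))[0])
p=c["pixels"];cv2.imwrite("pics/finc.png",cv2.resize(p[0:170,90:380],None,fx=2.7,fy=2.7))
```

```text
m flange 246 [0.0041 0.0091 0.0745] [94 99 17 36]
m plate 867 [-0.0026  0.0039  0.0715] [209 220 225 213]
l flange 288 [0.0001 0.0063 0.0745] [124 128   5  31]
l plate 734 [0.0008 0.0011 0.0716] [233 258  97 146]
xl flange 304 [-0.0005  0.0043  0.0743] [144  16   0 144]
xl plate 678 [-0.0003  0.0013  0.0715] [285 121   0 272]
```

View pics/finc.png

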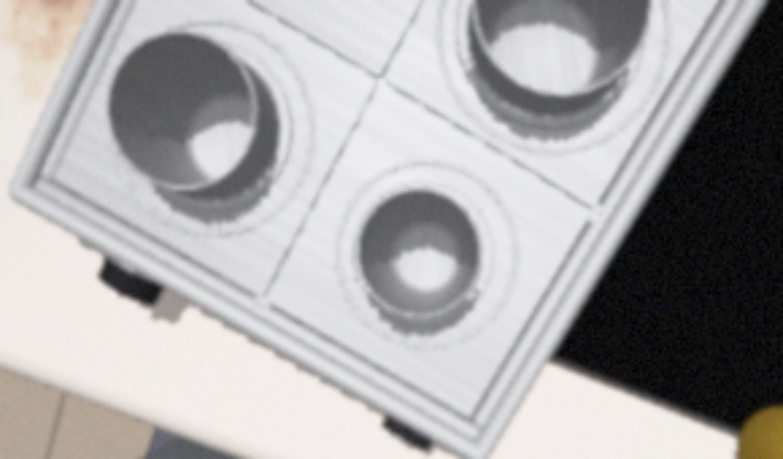

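Each visible flange sits exactly 3 mm (its own thickness) above its plate, with no tilt. I'm handing the job in.

```bash
python3 -c "
from rig import bot
print(bot.hand_in())"
```

```text
the job is handed in; nothing more can be done
None
```

I took the nest apart from the top down (S, M, L, XL) and hung each insert in the plate it fits. The job was handed in at about 32 s on the clock. I did not touch the bottle, the shaker or the blue look-alikes, and no gripper reading came near the force limits.

- **M, L and XL:** at the end the wrist camera showed each flange about 3 mm above its plate, which is the flange's own thickness, with tilt under 0.6°.
- **S:** it was out of the wrist camera's final view. Its wrist check was made right after placing: rim at 110.5 mm, essentially level. The scene and top cameras later agreed with that, with its flange at about 72–73 mm.
- **Disagreements:** the scene and top depth fits of flange tilt were noisy, with slopes up to 0.08 from only a few points. The 90th-percentile rim heights read 113–115 mm against the expected 110, about equally for all four inserts, so I took that as depth noise. The cameras also differed by up to about 3 mm in absolute position, so I placed by the wrist camera.

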